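# Hold a spring clip open over a job card

### The arm

A 6-joint arm with a two-finger parallel gripper is mounted at the origin on a cart in front of the work surface, level with it; the furniture and walls round the work are solid. World frame = base frame: x ahead of the robot, y to its left, z up, the work surface at z = 0. Lengths are in mm, angles in rad, forces in N, time in s.
With the tool pointing down it reaches from about 350 to 875 mm from the base axis. Payload 4.2 kg.
Tool frame: the origin (TCP) lies midway between the tips of the shut fingers; the grasp point (between the pads) lies 19 mm behind it; z points along the fingers, y is the line along which they close (so a half turn about z gives the same grasp; the last joint's range is limited). The gripper opens to 85 mm and grips with 20 to 120 N. Pads are 22 mm wide; open, the fingers measure 114 mm over their backs; the gripper's body (76 mm by 85 mm) begins 54 mm behind the grasp point. The pads swing forward as they close: fully open they stand 13 mm farther back than shut.
Start: joints at [-0.887, 0.385, 0.008, 0, -1.194, -0.259], TCP at [257.599, -569.423, 231.312] pointing down, gripper open.
Joint ranges: [-3.14, 3.14], [-1.21, 2.06], [-1.07, 1.41], [-3.16, 2.05], [-2.99, -0.16], [-3.1, 3.1]. Speed limits (rad/s): [2.79, 2.79, 3.14, 3.14, 3.14, 3.14].

### API

Orientations are given as a unit quaternion [x, y, z, w].
In Python, from bench import arm gives the robot as it stands.
- The arm moves only by the tool send_rows, never from a script. Its argument "targets" is a list of rows, each an object of numbers: "gripper": the gripper command: -1 is fully open, 1 is shut, values between are in proportion; "x", "y", "z": the shift along the tool's x, y, z in cm; "ax", "ay", "az": the turn, a rotation vector about the tool's x, y, z in degrees. A call has 1 to 5 rows; each row shifts and turns the commanded pose from where the row before left it, along the tool's axes as they then stand; what a row does not reach is not made up. A row lasts 1/12 s, in which the tool goes at most 41.7 mm and 7.16 degrees, less where a joint would pass 70% of its speed; a pose out of reach is approached as far as the arm can. A call is refused whole if a number of a shift passes 4.17 or a number of a turn 7.16, either way. A call with a gripper value outside its range is refused whole. The fingers move at their own pace and stop on an object; the grip force is fixed at half the most. Time passes only in rows, so rows that do not move let the fingers close. It gives the time, the measured TCP pose, the force, the opening and the grip force at its end, in the units of the state.
- arm.read_state(): the state, without advancing time (a new reading comes with each control period).
- arm.get_image(name): name is "side" or "top" or "wrist"; returns (picture, depth): 384x512x3 uint8, red, green, blue; 384x512 float32, mm along the optical axis (not along the pixel's ray), 0 where there is no reading.
- arm.camera_model(name): a dict with "fx", "fy", "cx", "cy" (pixels), "distortion" ([k1, k2, p1, p2, k3] as OpenCV has them; the pictures are not rectified), "cam_to_world" (4x4, takes a point from camera to world coordinates). Camera axes: x right, y down, z forward; pixel columns grow to the right and rows downward; lengths in mm; the calibration is good to about 2 mm. A picture is of the moment at which its call begins: read the wrist's pose just before it. camera_model takes no time and is no camera call; for the wrist camera it gives the pose at the moment of the call.
- arm.job_done(): hands the job in; it is judged then, once.
Trained networks look in the newest picture that a camera, given by its name, has taken for a name from the list of things; names that differ only in an ending like _2 or _b are one class to them, and where a whole thing is asked for, a point or a joint stands for the part that bears it (a point fixed in the world has none). Each returns a list of dicts, best first, with "score" (0 to 1); they miss things now and then, are a little off and sometimes report something else, mostly with a low value. They report only what shows in the picture. A call takes as long as a camera call.
- arm.boxes_of(camera, thing): "rect" ([left, top, width, height] in pixels, round what is visible of it).
The state is a dict: "clock": time; "joints": joint angles; "joint_vel": joint speeds; "joint_efforts": joint torques, N m; "position": TCP position; "ee_rot": TCP orientation; "contact_force": force on the tool from outside, world axes, zero at the start; "wrist_torque": the same for the moment, N m; "gripper_width": finger opening in mm; "grasp_force": force on a finger pad.
Only numpy, scipy, OpenCV 4.12 (cv2) and the standard library are available. Lean on these libraries where they do the work, as an engineer would, in place of code of your own. Each camera call takes 0.05 s, during which the arm holds its last target. There are 200 camera calls.

### The job

First slide the wooden job-card stand across the bench, without lifting it, until the back of its foot sits flush against the front of the small heavy carton behind it, the one whose order it carries. Then squeeze the larger of the two spring clips open, lift it off the rail of the clip rack and bring it down over the top edge of the card near its middle, one jaw in front of the card and one behind, reaching about 2 cm down and touching neither side, so that a colleague can slide a delivery note in. Finish while holding the clip there, squeezed wide open; leave the carton, the small clip, the standing bolt and the brass fitting where they are.

Things in the scene. Friction and masses are not known exactly. Their poses are not given: they have to be found in the camera images.
- card_stand: Loose job-card stand, about 0.55 kg: wooden block foot 80 mm deep (x), 116 wide (y), 26 high, with a stiff upright card, 5 mm thick and 105 wide, centred on y = 0, mid plane at x = +15 mm (55 mm behind the foot's front face), top 161 mm above the bench. Origin: centre of the foot's underside; x towards the back (away from the robot, to the carton), y along the card, z up.
- card_top (a point): Middle of the card's top edge, 161 mm above the underside of the stand; axes as the stand's.
- foot_back_left (a point): Back left vertical edge of the foot (stand frame x +40, y +58), 13 mm above the bench.
- foot_back_right (a point): Back right vertical edge of the foot (stand frame x +40, y -58), 13 mm above the bench.
- carton: Printed carton full of steel parts, 111 mm deep (x), 122 wide (y), 125 high, about 4 kg, standing loose on the bench 5 to 9 cm behind the stand. Origin: centre of its underside; x away from the robot, y along its front face, z up.
- carton_face (a point): Middle of the carton's front face (carton frame x -55.5, y 0), 13 mm above the bench; axes as the carton's: x points into the carton, so points in front of the face have negative x.
- rack: Clip rack, fixed: plywood foot 80 x 215 x 15 mm with an upright aluminium rail 6 mm thick (x), 200 mm long (y), whose top edge is 90 mm above the bench. Origin: under the middle of the rail; y along the rail, z up. Behind it, fixed, stands a big open brown carton, 0.33 m high, its front wall about 0.3 m farther from the robot: do not sweep through it.
- clip: The larger spring clip, 72 g, loose, clipped on the rack's rail with its handles up. Origin: on the pivot pin midway between the arms, 22 mm above the rail's edge; z up through the handles, x across the rail (squeezing direction), y along the pin. Jaws hang 40 mm below the pivot, 22 mm wide. Squeezing the handles together opens the jaws; both arms move alike, up to a hard stop.
- clip_handles (a point): On the clip's axis, 34 mm above the pivot: squeeze here; axes as the clip's. Handles 24 mm wide (y). On the rail their outer faces flare from 18 mm off the axis at 11 mm above the pivot to 29 at 43 (58 over the tips); fully squeezed they are upright, 28 apart, from 16 to 50 above it, so fingers that grip the tips let the pivot sink 7 mm or more. The spring needs 5 N at first, 11 N at the stop.
- clip_mouth (a point): Point midway between the clip's two jaw tips, 40 mm below the pivot; axes as the clip's.
- clip_arm_a (a joint): Angle of one arm of the larger clip (rad): 0 as clipped on the 6 mm rail (jaws parallel, 6 mm apart), -0.075 shut, +0.32 fully squeezed open: jaw tips then 31 mm apart and jaws still 21 mm apart 24 mm below the pivot.
- clip_arm_b (a joint): The same for its other arm.
- small_clip: The smaller spring clip (same shape at two thirds the size, 16 mm wide), loose, on the same rail 110 mm from the larger one; leave it there. Origin on its pivot.
- bolt: Plain steel hex bolt standing on its head, 67 mm high, 23 mm across, between the rack and the stand; leave it. Origin: centre of its underside.
- fitting: Brass pipe fitting standing on its hex, 34 mm high, 27 mm across, behind the rack; leave it. Origin: centre of its underside.

How it is judged (in metres and radians):
On the way, in this order (a step that is already met when the one before it is completed fails the run):
1. the foot of the card stand is flush against the carton's front (x of each of foot_back_left, foot_back_right in the frame of carton_face above -0.01 m and linear speed of card_stand below 0.02 m/s), for 0.2 s.
2. the larger clip is squeezed open and lifted clear of the rail (value of joint each of clip_arm_a, clip_arm_b above 0.2 rad and z of clip_mouth in the frame of rack above 0.1 m and contact force between the fingers and clip above 4 N), for 0.1 s.
At the end, for the whole second after the job is handed in: Stand flat, back edges of its foot within 10 mm of the carton face, centred to 50 mm; fingers hold the larger clip still, arms over 0.2 rad open, upright and along the card to 0.25 rad, jaw tips 8 mm or more below its top edge, centred to 10 mm across, 35 along, touching neither card nor stand (x of each of foot_back_left, foot_back_right in the frame of carton_face above -0.01 m and y of card_stand in the frame of carton_face between -0.05 and 0.05 m and angle between card_stand's own z axis and vertical below 0.05 rad and height (world z) of card_stand below 0.004 m and value of joint each of clip_arm_a, clip_arm_b above 0.2 rad and x of clip_mouth in the frame of card_top between -0.01 and 0.01 m and y of clip_mouth in the frame of card_top between -0.035 and 0.035 m and z of clip_mouth in the frame of card_top below -0.008 m and angle between the y axis of clip and the y axis of card_stand, either way round below 0.25 rad and angle between clip's own z axis and vertical below 0.25 rad and contact force between clip and card_stand below 0.2 N and contact force between the fingers and clip above 4 N and linear speed of clip below 0.02 m/s); the arm keeps its last pose, push and grip.
It fails at once if the stand is lifted off the bench or tipped (height (world z) of card_stand above 0.012 m or angle between card_stand's own z axis and vertical above 0.2 rad).
It fails at once if the carton is shoved from its place (25 mm) (distance of carton from where it was at the start of the episode above 0.025 m).
It fails at once if the small clip is knocked off its place on the rail (15 mm) (distance of small_clip from where it was at the start of the episode above 0.015 m).
It fails at once if the bolt or the brass fitting is disturbed (25 mm) (distance of any of bolt, fitting from where it was at the start of the episode above 0.025 m).
It also fails if it takes over 58 s, if anything falls off the work surface, if the arm or the gripper's body presses on something with over 40 N, if the wrist force passes 120 N, or if a joint passes its speed limit or range.

## Working session

There is one attempt and no reset: what is moved stays moved. The work goes in short steps, Python scripts to look and compute and a tool call to move; the robot and the scene stay as the last step left them, time stands still between calls to the robot, and variables do not carry over. Pictures are saved under pics/ and viewed, at most 10 in all, crops included, and the job is handed in when it is done.

Besides the shell and the picture viewer there is one more tool, called after "Call:" as name([rows], argument=value, ...), one row to a line, values as JSON. send_rows: Moves the arm, as the interface text tells. Its arguments: {"type":"object","properties":{"targets":{"type":"array"}},"required":["targets"]}

```bash
mkdir -p pics
cat > h.py <<'E'
import numpy as np, cv2
from bench import arm
from scipy.spatial.transform import Rotation as R
def cloud(n):
    s=arm.camera_model(n); img,d=arm.get_image(n)
    K=np.array([[s['fx'],0,s['cx']],[0,s['fy'],s['cy']],[0,0,1.]]);D=np.array(s['distortion'],float)
    v,u=np.mgrid[0:384,0:512]
    p=cv2.undistortPoints(np.stack([u,v],-1).reshape(-1,1,2).astype(float),K,D).reshape(384,512,2)
    P=np.dstack([p[...,0]*d,p[...,1]*d,d])
    T=np.array(s['cam_to_world']); W=P@T[:3,:3].T+T[:3,3]; W[d<=0]=np.nan
    return img,W
def save(n,img): cv2.imwrite('pics/'+n,cv2.cvtColor(img,cv2.COLOR_RGB2BGR))
E
python3 - <<'E'
from h import *
s=arm.read_state(); print({k:np.round(v,3) for k,v in s.items()})
for n in ['side','top']:
    img,W=cloud(n); save(n+'0.png',img); np.save(n+'0.npy',W)
    print(n,np.round(np.array(arm.camera_model(n)['cam_to_world']),2).tolist())
    for t in ['card_stand','carton','rack','clip','small_clip','bolt','fitting']:
        for b in arm.boxes_of(n,t)[:2]:
            l,tp,w,h=map(int,b['rect']); r=W[tp:tp+h,l:l+w].reshape(-1,3)
            print(t,round(b['score'],2),b['rect'],np.round(np.nanmedian(r,0)))
E
```

```text
{'clock': np.float64(0.0), 'joints': array([-8.870e-01,  3.860e-01,  7.000e-03, -1.000e-03, -1.194e+00,
       -2.590e-01]), 'joint_vel': array([ 0.   , -0.   ,  0.001, -0.   ,  0.001, -0.002]), 'joint_efforts': array([-0.0000e+00, -3.9229e+01,  1.8840e+01,  4.1860e+00, -5.0000e-03,
       -0.0000e+00]), 'position': array([ 257.364, -568.902,  230.188]), 'ee_rot': array([-0.211,  0.978,  0.001, -0.   ]), 'contact_force': array([-0.18 ,  0.558, -0.199]), 'wrist_torque': array([-0.026,  0.009, -0.009]), 'grasp_force': np.float64(0.0), 'gripper_width': np.float64(85.589)}
side [[1.0, 0.01, -0.05, 621.71], [0.05, -0.39, 0.92, -813.8], [-0.0, -0.92, -0.39, 600.73], [0.0, 0.0, 0.0, 1.0]]
card_stand 0.79 [220.5, 174.4, 37.4, 50.5] [510. 408.  24.]
card_stand 0.32 [196.0, 197.0, 8.3, 34.3] [432. 187.  82.]
carton 0.67 [276.9, 181.6, 30.9, 46.8] [646. 328.  69.]
rack 0.63 [165.6, 224.1, 52.9, 73.4] [430. 107.  18.]
rack 0.6 [243.2, 213.7, 4.6, 27.7] [530. 266.  19.]
clip 0.77 [179.6, 194.9, 27.9, 34.9] [399. 438.  -4.]
small_clip 0.58 [170.4, 228.4, 20.1, 25.2] [407. 101.  83.]
bolt 0.52 [215.5, 172.0, 46.1, 52.0] [512. 416.  14.]
bolt 0.44 [248.1, 217.1, 3.9, 22.1] [543. 264.  10.]
fitting 0.64 [248.3, 242.5, 10.3, 18.7] [558. 169.  15.]
top [[0.01, -1.0, 0.04, 501.75], [-1.0, -0.01, -0.01, 270.65], [0.01, -0.04, -1.0, 972.51], [0.0, 0.0, 0.0, 1.0]]
card_stand 0.61 [170.5, 181.7, 53.9, 38.1] [517. 421.  25.]
card_stand 0.17 [284.8, 230.0, 15.2, 19.7] [421. 180. 116.]
carton 0.85 [179.4, 104.9, 60.4, 62.9] [674. 382. 123.]
carton 0.39 [285.7, 225.6, 14.7, 22.8] [430. 178. 116.]
rack 0.8 [262.9, 217.7, 87.4, 39.2] [426. 128.  15.]
clip 0.74 [283.4, 226.3, 17.0, 23.6] [428. 180. 114.]
small_clip 0.61 [330.9, 229.3, 9.4, 17.9] [426.  68. 101.]
bolt 0.42 [254.4, 193.4, 7.8, 0.3] [nan nan nan]
  return np.nanmean(a, axis, out=out, keepdims=keepdims)
```

Run:
```python
import cv2,numpy as np
a=cv2.imread('pics/top0.png')[90:280,140:380]; a=cv2.resize(a,None,fx=3.1,fy=3.1,interpolation=cv2.INTER_CUBIC)
b=cv2.imread('pics/side0.png')[130:330,120:360]; b=cv2.resize(b,None,fx=2.9,fy=2.9,interpolation=cv2.INTER_CUBIC)
cv2.imwrite('pics/t1.png',a);cv2.imwrite('pics/s1.png',b)
W=np.load('top0.npy');r=W.reshape(-1,3)
def sel(x0,x1,y0,y1,z0,z1,W=r):
    m=(W[:,0]>x0)&(W[:,0]<x1)&(W[:,1]>y0)&(W[:,1]<y1)&(W[:,2]>z0)&(W[:,2]<z1); return W[m]
def rect(n,p):
    if len(p)>3: print(n,len(p),np.round(p.mean(0),1),[np.round(c,1) for c in cv2.minAreaRect(p[:,:2].astype(np.float32))])
    else: print(n,p)
rs=np.load('side0.npy').reshape(-1,3)
for q,nm in((r,'top'),(rs,'side')):
    print(nm)
    rect('foot',sel(430,620,330,500,18,34,q)); rect('card',sel(430,620,330,500,60,175,q)); rect('cardtop',sel(430,620,330,500,150,170,q))
    rect('carton',sel(580,780,250,500,115,135,q)); rect('cartonfront',sel(580,780,250,500,20,110,q))
    rect('rail',sel(380,480,0,250,80,94,q)); rect('clip',sel(380,480,130,240,96,190,q)); rect('small',sel(380,480,30,110,96,190,q))
    rect('bolt',sel(440,570,200,330,40,75,q)); rect('fit',sel(480,620,90,250,20,40,q));rect('rackfoot',sel(370,480,0,250,10,19,q))
```

```text
top
foot 1184 [510.1 416.   26. ] [array([511.7, 416.3]), array([116.4,  80. ]), np.float64(73.7)]
card 140 [526.1 407.9 147.1] [array([577. , 399.5]), array([104.9, 113.7]), np.float64(76.2)]
cardtop 104 [525.7 411.3 160.7] [array([525.9, 412. ]), array([104.9,   5. ]), np.float64(73.7)]
carton 2275 [685.7 381.5 124.4] [array([703.6, 408.2]), array([182.8, 133.3]), np.float64(77.3)]
cartonfront 465 [683.9 388.2  70.3] [array([703.7, 409.4]), array([187. , 134.1]), np.float64(77.6)]
rail 189 [424.7 124.8  89.2] [array([424. , 126.5]), array([198.9,  19.5]), np.float64(83.7)]
clip 246 [425.5 181.6 134.6] [array([427.6, 181.2]), array([24.6, 56.9]), np.float64(86.6)]
small 120 [420.1  72.1 120.9] [array([421.1,  71.8]), array([17.2, 38.1]), np.float64(88.2)]
bolt 17 [539.6 261.8  65.8] [array([539.8, 262.1]), array([10.4,  7.9]), np.float64(3.7)]
fit 19 [551.2 175.   28.9] [array([551. , 174.1]), array([19.2,  7. ]), np.float64(83.0)]
rackfoot 1403 [423.4 128.6  15.4] [array([424.3, 126. ]), array([215.1,  80.3]), np.float64(86.4)]
side
foot 489 [511.2 399.4  26.6] [array([549.3, 404.2
[... 201 characters left out ...]
, array([121.8,  73.9]), np.float64(78.4)]
cartonfront 835 [652.8 327.3  67.6] [array([714.4, 367.8]), array([199.3,  62.8]), np.float64(34.2)]
rail 242 [423.8 105.2  88.1] [array([421.2, 109.8]), array([173.4,  24.7]), np.float64(84.5)]
clip 296 [425.4 176.2 128.7] [array([427.5, 180.3]), array([31.5, 56.7]), np.float64(83.9)]
small 183 [418.2  68.3 118.5] [array([420. ,  70.6]), array([20.2, 39.2]), np.float64(82.8)]
bolt 49 [539.  258.8  55.4] [array([539. , 260.2]), array([ 7.7, 13.5]), np.float64(3.8)]
fit 79 [557.  170.4  29.4] [array([556.1, 172.3]), array([22.1, 21.2]), np.float64(89.0)]
rackfoot 693 [436.2 103.   15.9] [array([423.3, 125.1]), array([216.4,  82.3]), np.float64(86.8)]
```

View pics/t1.png

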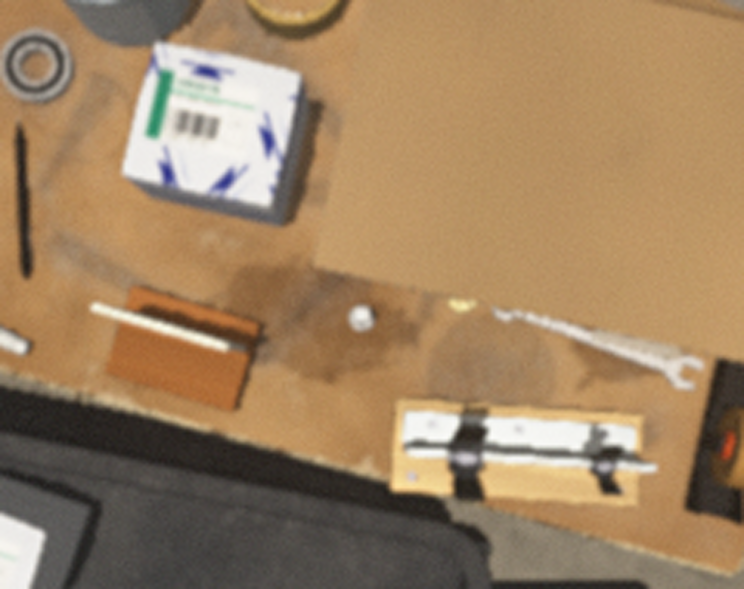

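View pics/s1.png

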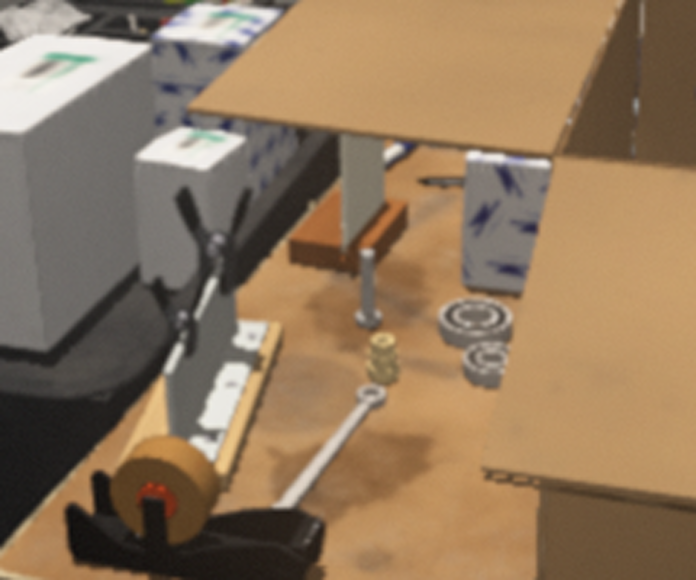

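The top crop shows the stand at about (180,345), the carton at (215,130), the large clip at (467,455) and the bolt at (360,318). The side crop shows the same layout, plus a flap of the brown carton that overhangs the bench. Next I'll check the carton and rack geometry and the obstacle heights.

Run:
```python
import cv2,numpy as np
W=np.load('top0.npy');r=W.reshape(-1,3)
S=np.load('side0.npy').reshape(-1,3)
def sel(x0,x1,y0,y1,z0,z1,W=r):
    m=(W[:,0]>x0)&(W[:,0]<x1)&(W[:,1]>y0)&(W[:,1]<y1)&(W[:,2]>z0)&(W[:,2]<z1); return W[m]
p=sel(600,745,300,460,119,129); print('carton',[np.round(c,1) for c in cv2.minAreaRect(p[:,:2].astype(np.float32))])
for n,(a) in {'rail':sel(405,445,20,235,85,92)}.items():
    print(n,np.round(cv2.fitLine(a[:,:2].astype(np.float32),cv2.DIST_HUBER,0,.01,.01).ravel(),3))
for n,c in {'clip':sel(380,480,150,210,96,190),'small':sel(380,480,40,100,96,190)}.items():
  for q in range(95,165,8):
    k=c[(c[:,2]>q)&(c[:,2]<q+8)]
    if len(k): print(n,q,len(k),np.round(k.min(0)),np.round(k.max(0)))
print('max height map x rows 250..800, y 550..-200')
A=np.vstack([r,S]);A=A[~np.isnan(A).any(1)]
print('      ',list(range(550,-200,-50)))
for x in range(800,150,-50):
    print(x,[ (lambda k:int(k.max()) if len(k) else None)(A[(A[:,0]>=x)&(A[:,0]<x+50)&(A[:,1]>=y)&(A[:,1]<y+50)][:,2]) for y in range(550,-200,-50)])
```

```text
carton [array([685.3, 380.3]), array([120.2, 109.8]), np.float64(77.5)]
rail [6.10000e-02 9.98000e-01 4.24368e+02 1.23117e+02]
clip 95 2 [420. 172.  96.] [436. 191. 101.]
clip 103 6 [420. 175. 105.] [425. 192. 111.]
clip 111 69 [418. 169. 111.] [440. 193. 119.]
clip 119 34 [414. 172. 120.] [441. 192. 127.]
clip 127 13 [413. 171. 128.] [444. 192. 135.]
clip 135 22 [409. 170. 135.] [447. 193. 143.]
clip 143 26 [408. 168. 144.] [452. 194. 151.]
clip 151 73 [399. 169. 151.] [456. 194. 159.]
clip 159 1 [405. 186. 159.] [405. 186. 159.]
small 95 5 [415.  76.  97.] [430.  79. 101.]
small 103 34 [414.  63. 104.] [428.  80. 111.]
small 111 18 [410.  64. 111.] [431.  77. 118.]
small 119 15 [408.  63. 119.] [437.  80. 127.]
small 127 25 [402.  63. 127.] [440.  80. 135.]
small 135 23 [403.  64. 135.] [440.  80. 139.]
max height map x rows 250..800, y 550..-200
       [550, 500, 450, 400, 350, 300, 250, 200, 150, 100, 50, 0, -50, -100, -150]
800 [69, 138, 249, 246, 484, 476, 415, 350, 301, 490, 490, 540, 528, 539, 380]
750 [129, 128, 129, 128, 487, 466, 400, 336, None, 330, 343, 356, 377, 398, 305]
700 [18, 19, 3, 127, 129, 128, 331, 332, 333, 332, 331, 331, 305, 162, 164]
650 [12, 5, 3, 129, 128, 128, 333, 333, 334, 334, 334, 333, 332, 332, 332]
600 [12, 4, 4, 127, 128, 127, 335, 335, 335, 337, 337, 335, 334, 333, 332]
550 [12, 5, 30, 30, 4, 5, 337, 339, 339, 340, 340, 338, 337, 335, 334]
500 [19, 4, 163, 164, 163, 5, 336, 338, 339, 342, 342, 340, 338, 337, 335]
450 [3, 4, 29, 30, 31, 4, 4, 22, 158, 22, 23, 339, 339, 338, 336]
400 [0, 0, 0, 3, 3, 5, 6, 93, 159, 93, 138, 94, 86, 87, 2]
350 [33, 32, 0, 0, 0, 0, 0, 18, 157, 18, 135, 18, 63, 64, None]
300 [34, 33, -115, -115, -114, -115, -2, -1, 0, -1, 1, 4, 4, 3, None]
250 [117, 31, -115, -115, -113, -115, -114, -115, -1, -1, -769, -775, -782, None, None]
200 [118, 118, 119, 118, 112, -115, -115, -114, 0, -9, -774, -772, 567, 570, -774]
```

```bash
cat >> h.py <<'E'
def go(x,y,z,ydeg):
    "tool-frame shift (cm) and turn (deg) to a downward pose, tool y at ydeg in the world (either way round)"
    s=arm.read_state(); Rm=R.from_quat(s['ee_rot']); best=None
    for a in (ydeg,ydeg+180):
        a=np.radians(a); yt=np.array([np.cos(a),np.sin(a),0]); zt=np.array([0,0,-1.]); xt=np.cross(yt,zt)
        rv=(Rm.inv()*R.from_matrix(np.c_[xt,yt,zt])).as_rotvec(degrees=True)
        if best is None or np.linalg.norm(rv)<np.linalg.norm(best): best=rv
    d=Rm.inv().apply(np.array([x,y,z])-s['position'])/10
    print('t',round(s['clock'],2),'pos',np.round(s['position'],1),'d',np.round(d,2),'turn',np.round(best,1),'F',np.round(s['contact_force'],1),'w',np.round(s['gripper_width'],1),'g',np.round(s['grasp_force'],1),'j',np.round(s['joints'],2))
E
python3 -c "
from h import *
W=np.load('top0.npy').reshape(-1,3);k=W[(W[:,2]>320)&(W[:,2]<345)&(W[:,1]>200)&(W[:,0]<800)]
print(k[k[:,1].argmax()],k[(k[:,1]>270)][:,0].min())"
```

```text
[562.60102942 292.8244207  333.97468136] 551.9205946113229
```

Call:
send_rows([
  {"x": -2.3, "y": 3.37, "gripper": -0.5},
  {"x": -2.3, "y": 3.37, "gripper": -0.5},
  {"x": -2.3, "y": 3.37, "gripper": -0.5},
  {"x": -2.3, "y": 3.37, "gripper": -0.5},
  {"x": -2.3, "y": 3.37, "gripper": -0.5},
])

```text
$.targets[0]: bad value
```

Call:
send_rows([
  {"x": -2.3, "y": 3.37, "gripper": -0.5},
  {"x": -2.3, "y": 3.37, "gripper": -0.5},
  {"x": -2.3, "y": 3.37, "gripper": -0.5},
  {"x": -2.3, "y": 3.37, "gripper": -0.5},
  {"x": -2.3, "y": 3.37, "gripper": -0.5},
])

```text
$.targets[0]: bad value
```

Call:
send_rows([
  {"x": -2.3, "y": 3.37, "z": 0, "ax": 0, "ay": 0, "az": 0, "gripper": -0.5},
  {"x": -2.3, "y": 3.37, "z": 0, "ax": 0, "ay": 0, "az": 0, "gripper": -0.5},
  {"x": -2.3, "y": 3.37, "z": 0, "ax": 0, "ay": 0, "az": 0, "gripper": -0.5},
  {"x": -2.3, "y": 3.37, "z": 0, "ax": 0, "ay": 0, "az": 0, "gripper": -0.5},
  {"x": -2.3, "y": 3.37, "z": 0, "ax": 0, "ay": 0, "az": 0, "gripper": -0.5},
])

```text
clock: 1.22
position: [292.8, -366.9, 231.3]
ee_rot: [-0.21, 0.978, -0.0, 0.0]
contact_force: [1.0, 0.6, 0.1]
gripper_width: 64.0
grasp_force: 0.0
```

Call:
send_rows([
  {"x": -2.3, "y": 3.37, "z": 0, "ax": 0, "ay": 0, "az": 0, "gripper": -0.5},
  {"x": -2.3, "y": 3.37, "z": 0, "ax": 0, "ay": 0, "az": 0, "gripper": -0.5},
  {"x": -2.3, "y": 3.37, "z": 0, "ax": 0, "ay": 0, "az": 0, "gripper": -0.5},
  {"x": -2.3, "y": 3.37, "z": 0, "ax": 0, "ay": 0, "az": 0, "gripper": -0.5},
  {"x": -2.3, "y": 3.37, "z": 0, "ax": 0, "ay": 0, "az": 0, "gripper": -0.5},
])

```text
clock: 1.63
position: [328.1, -165.9, 231.7]
ee_rot: [-0.21, 0.978, -0.0, 0.001]
contact_force: [0.9, 0.2, 0.6]
gripper_width: 64.0
grasp_force: 0.0
```

Call:
send_rows([
  {"x": -2.3, "y": 3.37, "z": 0, "ax": 0, "ay": 0, "az": 0, "gripper": -0.5},
  {"x": -2.3, "y": 3.37, "z": 0, "ax": 0, "ay": 0, "az": 0, "gripper": -0.5},
  {"x": -2.3, "y": 3.37, "z": 0, "ax": 0, "ay": 0, "az": 0, "gripper": -0.5},
  {"x": -2.3, "y": 3.37, "z": 0, "ax": 0, "ay": 0, "az": 0, "gripper": -0.5},
  {"x": -2.3, "y": 3.37, "z": 0, "ax": 0, "ay": 0, "az": 0, "gripper": -0.5},
])

```text
clock: 2.05
position: [363.3, 35.4, 232.0]
ee_rot: [-0.211, 0.977, 0.0, 0.001]
contact_force: [1.0, -0.3, 0.9]
gripper_width: 64.2
grasp_force: 0.0
```

Call:
send_rows([
  {"x": -2.3, "y": 3.37, "z": 0, "ax": 0, "ay": 0, "az": 0, "gripper": -0.5},
  {"x": -2.3, "y": 3.37, "z": 0, "ax": 0, "ay": 0, "az": 0, "gripper": -0.5},
  {"x": -2.3, "y": 3.37, "z": 0, "ax": 0, "ay": 0, "az": 0, "gripper": -0.5},
  {"x": -2.3, "y": 3.37, "z": 0, "ax": 0, "ay": 0, "az": 0, "gripper": -0.5},
  {"x": -2.3, "y": 3.37, "z": 0, "ax": 0, "ay": 0, "az": 0, "gripper": -0.5},
])

```text
clock: 2.47
position: [398.8, 236.5, 231.7]
ee_rot: [-0.211, 0.977, 0.0, 0.0]
contact_force: [1.8, 0.4, 0.4]
gripper_width: 64.5
grasp_force: 0.0
```

Call:
send_rows([
  {"x": -2.3, "y": 3.37, "z": 0, "ax": 0, "ay": 0, "az": 0, "gripper": -0.5},
  {"x": -2.3, "y": 3.37, "z": 0, "ax": 0, "ay": 0, "az": 0, "gripper": -0.5},
  {"x": -2.3, "y": 3.37, "z": 0, "ax": 0, "ay": 0, "az": 0, "gripper": -0.5},
  {"x": -2.3, "y": 3.37, "z": 0, "ax": 0, "ay": 0, "az": 0, "gripper": -0.5},
  {"x": -2.3, "y": 3.37, "z": 0, "ax": 0, "ay": 0, "az": 0, "gripper": -0.5},
])

```text
clock: 2.88
position: [434.3, 437.2, 231.4]
ee_rot: [-0.211, 0.977, 0.0, 0.0]
contact_force: [1.5, 0.6, 0.5]
gripper_width: 64.3
grasp_force: 0.0
```

```bash
python3 -c "
from h import *
go(433.7,433.1,8,77.5)"
```

```text
t 2.88 pos [434.3 437.2 231.4] d [ 0.23 -0.35 22.34] turn [ 0.   0.  36.9] F [1.5 0.6 0.5] w 64.3 g 0.0 j [ 1.05  0.37 -0.02  0.   -1.19 -2.2 ]
```

Call:
send_rows([
  {"x": 0.23, "y": -0.35, "z": 3.5, "ax": 0, "ay": 0, "az": 7.1, "gripper": -0.5},
  {"x": 0, "y": 0, "z": 3.5, "ax": 0, "ay": 0, "az": 7.1, "gripper": -0.5},
  {"x": 0, "y": 0, "z": 3.5, "ax": 0, "ay": 0, "az": 7.1, "gripper": -0.5},
  {"x": 0, "y": 0, "z": 3.5, "ax": 0, "ay": 0, "az": 7.1, "gripper": -0.5},
  {"x": 0, "y": 0, "z": 2.5, "ax": 0, "ay": 0, "az": 7.1, "gripper": -0.5},
])

```text
clock: 3.3
position: [432.6, 429.9, 63.1]
ee_rot: [0.1, 0.995, -0.002, -0.001]
contact_force: [0.3, -1.1, -0.6]
gripper_width: 64.2
grasp_force: 0.0
```

Call:
send_rows([
  {"x": 0, "y": 0, "z": 2.5, "ax": 0, "ay": 0, "az": 1.4, "gripper": -0.5},
  {"x": 0, "y": 0, "z": 2, "ax": 0, "ay": 0, "az": 0, "gripper": -0.5},
  {"x": 0, "y": 0, "z": 1, "ax": 0, "ay": 0, "az": 0, "gripper": -0.5},
  {"x": 0, "y": 0, "z": 0, "ax": 0, "ay": 0, "az": 0, "gripper": -0.5},
])

```text
clock: 3.63
position: [432.7, 429.7, 8.8]
ee_rot: [0.11, 0.994, -0.002, -0.001]
contact_force: [0.2, 1.5, -0.0]
gripper_width: 64.1
grasp_force: 0.0
```

```bash
python3 -c "
from h import *
go(433.7,433.1,9,77.5)
img,W=cloud('top');save('t2.png',cv2.resize(img[90:280,140:380],None,fx=3,fy=3,interpolation=2))"
```

```text
t 3.63 pos [432.7 429.7   8.8] d [-0.02  0.36 -0.02] turn [-0.3 -0.1 -0.1] F [ 0.2  1.5 -0. ] w 64.1 g 0.0 j [ 1.05  0.6  -0.27 -0.   -0.71 -2.84]
```

View pics/t2.png

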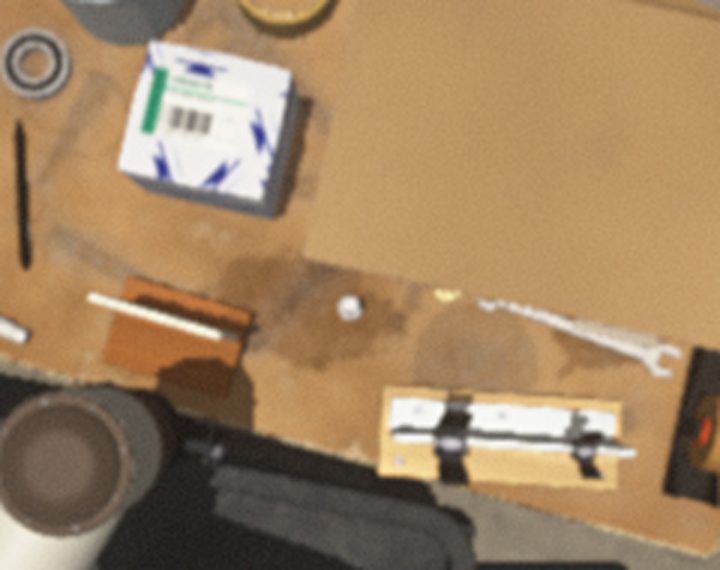

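The stand, carton and clips are undisturbed. The arm's wrist at (65,465) hides the gripper, whose shadow falls in front of the foot at (205,395). I'll start the push.

Call:
send_rows([
  {"x": -0.8, "y": 0.36, "z": 0, "ax": 0, "ay": 0, "az": 0, "gripper": -0.5},
  {"x": -0.8, "y": 0, "z": 0, "ax": 0, "ay": 0, "az": 0, "gripper": -0.5},
  {"x": -0.5, "y": 0, "z": 0, "ax": 0, "ay": 0, "az": 0, "gripper": -0.5},
  {"x": -0.5, "y": 0, "z": 0, "ax": 0, "ay": 0, "az": 0, "gripper": -0.5},
  {"x": -0.5, "y": 0, "z": 0, "ax": 0, "ay": 0, "az": 0, "gripper": -0.5},
])

```text
clock: 4.1
position: [464.9, 427.4, 12.0]
ee_rot: [0.11, 0.994, 0.0, -0.0]
contact_force: [-3.0, -0.9, 2.6]
gripper_width: 64.1
grasp_force: 1.4
```

Call:
send_rows([
  {"x": -0.4, "y": 0, "z": 0, "ax": 0, "ay": 0, "az": 0, "gripper": -0.5},
  {"x": -0.4, "y": 0, "z": 0, "ax": 0, "ay": 0, "az": 0, "gripper": -0.5},
  {"x": -0.4, "y": 0, "z": 0, "ax": 0, "ay": 0, "az": 0, "gripper": -0.5},
  {"x": -0.4, "y": 0, "z": 0, "ax": 0, "ay": 0, "az": 0, "gripper": -0.5},
  {"x": -0.4, "y": 0, "z": 0, "ax": 0, "ay": 0, "az": 0, "gripper": -0.5},
])

```text
clock: 4.52
position: [484.4, 423.6, 11.4]
ee_rot: [0.109, 0.994, 0.0, 0.0]
contact_force: [-3.6, 0.9, 1.1]
gripper_width: 63.8
grasp_force: 1.7
```

Call:
send_rows([
  {"x": -0.5, "y": 0, "z": 0, "ax": 0, "ay": 0, "az": 0, "gripper": -0.5},
  {"x": -0.5, "y": 0, "z": 0, "ax": 0, "ay": 0, "az": 0, "gripper": -0.5},
  {"x": -0.5, "y": 0, "z": 0, "ax": 0, "ay": 0, "az": 0, "gripper": -0.5},
  {"x": -0.3, "y": 0, "z": 0, "ax": 0, "ay": 0, "az": 0, "gripper": -0.5},
  {"x": -0.2, "y": 0, "z": 0, "ax": 0, "ay": 0, "az": 0, "gripper": -0.5},
])

```text
clock: 4.93
position: [504.3, 419.0, 11.3]
ee_rot: [0.11, 0.994, 0.0, 0.0]
contact_force: [-3.3, 0.7, 2.9]
gripper_width: 64.0
grasp_force: 1.8
```

```bash
cat > m.py <<'E'
from h import *
u=np.array([.976,-.216]);v=np.array([.216,.976])
s=arm.read_state();print('TCP s',s['position'][:2]@u,'t',s['position'][:2]@v)
img,W=cloud('top');r=W.reshape(-1,3)
def sel(x0,x1,y0,y1,z0,z1,W=r):
    m=(W[:,0]>x0)&(W[:,0]<x1)&(W[:,1]>y0)&(W[:,1]<y1)&(W[:,2]>z0)&(W[:,2]<z1); return W[m]
for n,p in (('carton',sel(600,760,300,460,119,129)),('foot',sel(460,660,330,500,22,30)),('cardtop',sel(450,680,330,500,155,168))):
    if len(p)>5:
        q=p[:,:2].astype(np.float32);c=cv2.minAreaRect(q);print(n,len(p),[np.round(k,1) for k in c],'s range',np.round([(q@u).min(),(q@u).max()],1),'t',np.round([(q@v).min(),(q@v).max()],1))
E
python3 m.py; python3 -c "
from h import *
go(0,0,9,77.5)"
```

```text
TCP s 401.6537335442754 t 517.8328077165829
carton 2212 [array([685.3, 380.3]), array([120. , 110.1]), np.float64(77.8)] s range [531.7 641.8] t [459.3 579.2]
foot 799 [array([579.4, 401.5]), array([118.1, 131.6]), np.float64(78.2)] s range [413.5 545.2] t [458.7 576.7]
cardtop 125 [array([546. , 391.3]), array([122.5,  80.3]), np.float64(27.7)] s range [375.6 471.1] t [465.5 569.1]
t 4.98 pos [504.5 418.9  11.2] d [ 40.11 -51.88   0.2 ] turn [ 0.   0.  -0.1] F [-0.4  0.7  0.1] w 64.7 g 0.4 j [ 0.94  0.65 -0.15  0.   -0.77 -2.73]
```

Call:
send_rows([
  {"x": -0.5, "y": 0, "z": 0, "ax": 0, "ay": 0, "az": 0, "gripper": -0.5},
  {"x": -0.5, "y": 0, "z": 0, "ax": 0, "ay": 0, "az": 0, "gripper": -0.5},
  {"x": -0.5, "y": 0, "z": 0, "ax": 0, "ay": 0, "az": 0, "gripper": -0.5},
  {"x": -0.5, "y": 0, "z": 0, "ax": 0, "ay": 0, "az": 0, "gripper": -0.5},
  {"x": -0.5, "y": 0, "z": 0, "ax": 0, "ay": 0, "az": 0, "gripper": -0.5},
])

```text
clock: 5.4
position: [528.6, 413.4, 11.2]
ee_rot: [0.109, 0.994, -0.0, -0.0]
contact_force: [-2.9, 1.7, 1.5]
gripper_width: 64.3
grasp_force: 1.4
```

Call:
send_rows([
  {"x": -0.3, "y": 0, "z": 0, "ax": 0, "ay": 0, "az": 0, "gripper": -0.5},
  {"x": -0.3, "y": 0, "z": 0, "ax": 0, "ay": 0, "az": 0, "gripper": -0.5},
  {"x": -0.2, "y": 0, "z": 0, "ax": 0, "ay": 0, "az": 0, "gripper": -0.5},
  {"x": -0.1, "y": 0, "z": 0, "ax": 0, "ay": 0, "az": 0, "gripper": -0.5},
  {"x": -0.1, "y": 0, "z": 0, "ax": 0, "ay": 0, "az": 0, "gripper": -0.5},
])

```text
clock: 5.82
position: [537.9, 411.3, 11.2]
ee_rot: [0.109, 0.994, -0.0, -0.0]
contact_force: [-3.0, 0.1, 0.9]
gripper_width: 64.2
grasp_force: 1.3
```

```bash
python3 m.py; python3 -c "
from h import *
go(0,0,9,77.5)"
```

```text
TCP s 436.09752315594926 t 517.6528386866237
carton 2222 [array([670.1, 383.8]), array([120. , 142.4]), np.float64(77.2)] s range [500.2 642.3] t [459.3 579.4]
foot 612 [array([592.2, 395.5]), array([119.1,  90.4]), np.float64(82.7)] s range [450.4 542.9] t [458.8 577.3]
cardtop 130 [array([578.3, 384.4]), array([122.1,  83.1]), np.float64(27.1)] s range [407.9 505.7] t [465.  569.9]
t 5.87 pos [538.  411.3  11.2] d [ 43.56 -51.85   0.23] turn [-0.  -0.  -0.1] F [-1.4  0.8  0.6] w 64.3 g 0.8 j [ 0.89  0.68 -0.09  0.   -0.81 -2.68]
```

Call:
send_rows([
  {"x": -0.1, "y": 0, "z": 0, "ax": 0, "ay": 0, "az": 0, "gripper": -0.5},
  {"x": -0.1, "y": 0, "z": 0, "ax": 0, "ay": 0, "az": 0, "gripper": -0.5},
  {"x": -0.05, "y": 0, "z": 0, "ax": 0, "ay": 0, "az": 0, "gripper": -0.5},
  {"x": 0, "y": 0, "z": 0, "ax": 0, "ay": 0, "az": 0, "gripper": -0.5},
])

```text
clock: 6.2
position: [540.4, 410.9, 11.2]
ee_rot: [0.109, 0.994, -0.0, -0.0]
contact_force: [-1.7, -0.2, -0.5]
gripper_width: 64.1
grasp_force: 0.8
```

Call:
send_rows([
  {"x": -0.1, "y": 0, "z": 0, "ax": 0, "ay": 0, "az": 0, "gripper": -0.5},
  {"x": -0.05, "y": 0, "z": 0, "ax": 0, "ay": 0, "az": 0, "gripper": -0.5},
])

```text
clock: 6.37
position: [541.2, 410.6, 11.2]
ee_rot: [0.109, 0.994, -0.0, -0.001]
contact_force: [-4.7, 1.0, 0.4]
gripper_width: 63.5
grasp_force: 2.7
```

```bash
python3 m.py; python3 -c "
from h import *
go(0,0,9,77.5)"
```

```text
TCP s 439.5465616551059 t 517.6381010299243
carton 2227 [array([671.8, 383.3]), array([120. , 138.8]), np.float64(77.5)] s range [503.5 642.3] t [459.2 579.2]
foot 580 [array([593.6, 395.3]), array([119. ,  87.5]), np.float64(82.8)] s range [453.6 543. ] t [458.8 577.2]
cardtop 130 [array([560.8, 406.6]), array([104.1,  99.3]), np.float64(76.8)] s range [409.6 508.9] t [465.3 569.4]
t 6.42 pos [541.2 410.6  11.2] d [ 43.91 -51.83   0.29] turn [-0.  -0.1 -0. ] F [-4.3  0.7  1. ] w 64.2 g 2.1 j [ 0.89  0.68 -0.08 -0.   -0.81 -2.68]
```

Call:
send_rows([
  {"x": -0.1, "y": 0, "z": 0, "ax": 0, "ay": 0, "az": 0, "gripper": -0.5},
  {"x": -0.05, "y": 0, "z": 0, "ax": 0, "ay": 0, "az": 0, "gripper": -0.5},
  {"x": 0, "y": 0, "z": 0, "ax": 0, "ay": 0, "az": 0, "gripper": -0.5},
  {"x": 0, "y": 0, "z": 0, "ax": 0, "ay": 0, "az": 0, "gripper": -0.5},
])

```text
clock: 6.75
position: [541.4, 410.3, 11.2]
ee_rot: [0.109, 0.994, -0.001, -0.001]
contact_force: [-8.7, 1.0, 1.9]
gripper_width: 64.0
grasp_force: 4.2
```

Call:
send_rows([
  {"x": 1.5, "y": 0, "z": 0, "ax": 0, "ay": 0, "az": 0, "gripper": -0.5},
  {"x": 3, "y": 0, "z": 0, "ax": 0, "ay": 0, "az": 0, "gripper": -0.5},
  {"x": 4, "y": 0, "z": 0, "ax": 0, "ay": 0, "az": 0, "gripper": -1},
  {"x": 2, "y": 0, "z": -3, "ax": 0, "ay": 0, "az": -7, "gripper": -1},
  {"x": 0, "y": 0, "z": -4, "ax": 0, "ay": 0, "az": -7, "gripper": -1},
])

```text
clock: 7.17
position: [436.4, 431.6, 78.5]
ee_rot: [-0.017, 1.0, -0.004, -0.003]
contact_force: [0.6, -0.2, 0.3]
gripper_width: 85.5
grasp_force: 0.0
```

Call:
send_rows([
  {"x": 0, "y": 0, "z": -4, "ax": 0, "ay": 0, "az": -7, "gripper": -1},
  {"x": 0, "y": 0, "z": -4, "ax": 0, "ay": 0, "az": -7, "gripper": -1},
  {"x": 0, "y": 0, "z": -4, "ax": 0, "ay": 0, "az": -7, "gripper": -1},
  {"x": 0, "y": 0, "z": -3, "ax": 0, "ay": 0, "az": -7, "gripper": -1},
  {"x": 0, "y": 0, "z": -1, "ax": 0, "ay": 0, "az": -7, "gripper": -1},
])

```text
clock: 7.58
position: [443.5, 435.1, 249.0]
ee_rot: [-0.316, 0.949, 0.003, 0.006]
contact_force: [0.4, 0.1, 1.3]
gripper_width: 85.3
grasp_force: 0.0
```

Call:
send_rows([
  {"x": 0, "y": 0, "z": 0, "ax": 0, "ay": 0, "az": -7, "gripper": -1},
  {"x": 0, "y": 0, "z": 0, "ax": 0, "ay": 0, "az": -7, "gripper": -1},
  {"x": 0, "y": 0, "z": 0, "ax": 0, "ay": 0, "az": -7, "gripper": -1},
  {"x": 0, "y": 0, "z": 0, "ax": 0, "ay": 0, "az": -7, "gripper": -1},
  {"x": 0, "y": 0, "z": 0, "ax": 0, "ay": 0, "az": -7, "gripper": -1},
])

```text
clock: 8.0
position: [441.8, 433.3, 242.0]
ee_rot: [-0.586, 0.81, -0.0, 0.001]
contact_force: [0.2, 0.1, -0.2]
gripper_width: 85.2
grasp_force: 0.0
```

```bash
python3 -c "
from h import *
go(427.5,181.5,230,176.5)"; python3 m.py
```

```text
t 8.0 pos [441.8 433.3 242. ] d [24.36 -6.52  1.16] turn [ -0.1   0.1 -14.7] F [ 0.2  0.1 -0.2] w 85.2 g 0.0 j [ 1.04  0.37  0.01  0.   -1.21 -1.36]
TCP s 337.5827779565611 t 518.2880398395323
carton 2219 [array([671.8, 383.4]), array([120.1, 138.4]), np.float64(77.7)] s range [503.6 642. ] t [459.3 579.3]
foot 1020 [array([597.1, 397.9]), array([118.,  91.]), np.float64(78.3)] s range [451.6 543.2] t [459.  576.8]
cardtop 110 [array([606.4, 395.6]), array([103.7,   5.3]), np.float64(77.5)] s range [503.8 509.1] t [465.3 568.9]
```

Call:
send_rows([
  {"x": 3.9, "y": -1.04, "z": 0, "ax": 0, "ay": 0, "az": 0, "gripper": -1},
  {"x": 3.9, "y": -1.04, "z": 0, "ax": 0, "ay": 0, "az": 0, "gripper": -1},
  {"x": 3.9, "y": -1.04, "z": 0, "ax": 0, "ay": 0, "az": 0, "gripper": -1},
  {"x": 3.9, "y": -1.04, "z": 0, "ax": 0, "ay": 0, "az": 0, "gripper": -1},
  {"x": 3.9, "y": -1.04, "z": 0, "ax": 0, "ay": 0, "az": 0, "gripper": -1},
])

```text
clock: 8.47
position: [428.3, 230.0, 241.8]
ee_rot: [-0.583, 0.813, -0.0, 0.001]
contact_force: [0.4, -1.2, 0.3]
gripper_width: 85.2
grasp_force: 0.0
```

Call:
send_rows([
  {"x": 3, "y": -0.8, "z": 0, "ax": 0, "ay": 0, "az": 0, "gripper": -1},
  {"x": 1.8, "y": -0.5, "z": 0, "ax": 0, "ay": 0, "az": 0, "gripper": -1},
  {"x": 0, "y": 0, "z": 0, "ax": 0, "ay": 0, "az": -7.1, "gripper": -1},
  {"x": 0, "y": 0, "z": 0, "ax": 0, "ay": 0, "az": -7.1, "gripper": -1},
  {"x": 0, "y": 0, "z": 0, "ax": 0, "ay": 0, "az": -0.4, "gripper": -1},
])

```text
clock: 8.88
position: [425.7, 181.6, 242.1]
ee_rot: [-0.682, 0.731, -0.0, 0.001]
contact_force: [0.5, 0.5, -0.0]
gripper_width: 85.4
grasp_force: 0.0
```

```bash
python3 -c "
from h import *
go(427.5,181.5,170,176.5)
img,W=cloud('wrist'); save('w1.png',img); np.save('w1.npy',W)
for t in ['clip','small_clip']: print(t,[(b['score'],b['rect']) for b in arm.boxes_of('wrist',t)[:2]])
r=W.reshape(-1,3)
c=r[(r[:,0]>370)&(r[:,0]<490)&(r[:,1]>140)&(r[:,1]<220)&(r[:,2]>96)&(r[:,2]<165)]
for q in range(96,165,8):
    k=c[(c[:,2]>q)&(c[:,2]<q+8)]
    if len(k): print(q,len(k),np.round(k.min(0)),np.round(k.max(0)))
"
```

```text
t 8.88 pos [425.7 181.6 242.1] d [ 0.   -0.16  7.21] turn [-0.1  0.1 -0.5] F [ 0.5  0.5 -0. ] w 85.4 g 0.0 j [ 0.76  0.09 -0.35  0.   -1.12 -0.83]
clip [(0.63, [223.8, 174.0, 61.7, 42.5])]
small_clip [(0.98, [228.7, 60.9, 45.6, 25.0])]
96 36 [415. 171.  96.] [439. 192. 104.]
104 69 [415. 168. 105.] [439. 195. 112.]
112 420 [414. 168. 112.] [442. 196. 120.]
120 148 [410. 170. 120.] [445. 193. 128.]
128 129 [407. 169. 128.] [449. 193. 136.]
136 189 [402. 169. 136.] [450. 195. 144.]
144 220 [400. 169. 144.] [452. 195. 152.]
152 389 [399. 169. 152.] [455. 196. 157.]
```

View pics/w1.png

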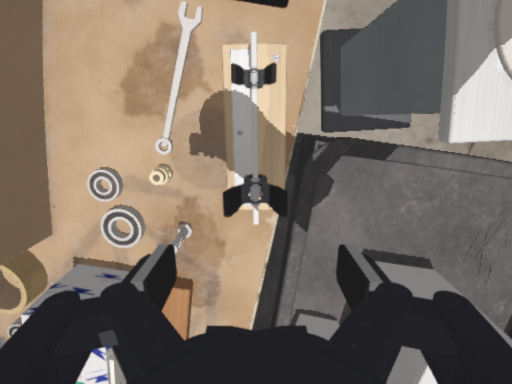

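The wrist view shows the large clip at (255,195), centred between the fingers, with the small clip at (254,77). I'll descend and start squeezing.

Call:
send_rows([
  {"x": 0, "y": -0.13, "z": 4, "ax": 0, "ay": 0, "az": -0.5, "gripper": -1},
  {"x": 0, "y": 0, "z": 3.5, "ax": 0, "ay": 0, "az": 0, "gripper": -1},
  {"x": 0, "y": 0, "z": 2.5, "ax": 0, "ay": 0, "az": 0, "gripper": -1},
  {"x": 0, "y": 0, "z": 1.3, "ax": 0, "ay": 0, "az": 0, "gripper": -1},
  {"x": 0, "y": 0, "z": 0.5, "ax": 0, "ay": 0, "az": 0, "gripper": -0.6},
])

```text
clock: 9.45
position: [425.2, 181.3, 120.9]
ee_rot: [-0.685, 0.729, 0.0, -0.003]
contact_force: [-0.5, -0.5, -0.2]
gripper_width: 75.5
grasp_force: 0.0
```

Call:
send_rows([
  {"x": 0, "y": 0, "z": 0, "ax": 0, "ay": 0, "az": 0, "gripper": -0.4},
  {"x": 0, "y": 0, "z": 0, "ax": 0, "ay": 0, "az": 0, "gripper": -0.3},
  {"x": 0, "y": 0, "z": 0, "ax": 0, "ay": 0, "az": 0, "gripper": -0.3},
])

```text
clock: 9.7
position: [427.1, 182.7, 124.4]
ee_rot: [-0.685, 0.728, -0.0, 0.001]
contact_force: [-0.2, -0.7, -0.1]
gripper_width: 55.9
grasp_force: 6.1
```

```bash
python3 -c "
from h import *
go(427,182,124,176.5)"
```

```text
t 9.7 pos [427.1 182.7 124.4] d [0.07 0.01 0.04] turn [-0.1  0.1  0. ] F [-0.2 -0.7 -0.1] w 55.9 g 6.1 j [ 0.76  0.23 -0.53  0.   -0.81 -0.82]
```

Both pads now touch the handles (opening 56 mm, 6 N). I'll squeeze on while rising slightly.

Call:
send_rows([
  {"x": 0, "y": 0, "z": -0.15, "ax": 0, "ay": 0, "az": 0, "gripper": -0.15},
  {"x": 0, "y": 0, "z": -0.2, "ax": 0, "ay": 0, "az": 0, "gripper": 0},
  {"x": 0, "y": 0, "z": -0.2, "ax": 0, "ay": 0, "az": 0, "gripper": 0.15},
  {"x": 0, "y": 0, "z": -0.2, "ax": 0, "ay": 0, "az": 0, "gripper": 0.3},
  {"x": 0, "y": 0, "z": -0.1, "ax": 0, "ay": 0, "az": 0, "gripper": 0.5},
])

```text
clock: 10.12
position: [426.5, 182.2, 132.5]
ee_rot: [-0.685, 0.728, -0.0, 0.001]
contact_force: [0.5, -0.3, -0.8]
gripper_width: 25.7
grasp_force: 62.2
```

Call:
send_rows([
  {"x": 0, "y": 0, "z": 0, "ax": 0, "ay": 0, "az": 0, "gripper": 1},
  {"x": 0, "y": 0, "z": 0, "ax": 0, "ay": 0, "az": 0, "gripper": 1},
  {"x": 0, "y": 0, "z": 0, "ax": 0, "ay": 0, "az": 0, "gripper": 1},
])

```text
clock: 10.37
position: [426.3, 181.9, 131.8]
ee_rot: [-0.685, 0.728, 0.0, -0.0]
contact_force: [1.1, 0.5, -1.3]
gripper_width: 25.4
grasp_force: 62.2
```

```bash
python3 -c "
from h import *
go(427,182,124,176.5)
img,W=cloud('side'); save('s2.png',cv2.resize(img[140:300,120:320],None,fx=3.7,fy=3.7,interpolation=2))"
```

```text
t 10.37 pos [426.3 181.9 131.8] d [-0.01 -0.07  0.78] turn [ 0. -0.  0.] F [ 1.1  0.5 -1.3] w 25.4 g 62.2 j [ 0.76  0.22 -0.52 -0.   -0.84 -0.82]
```

View pics/s2.png

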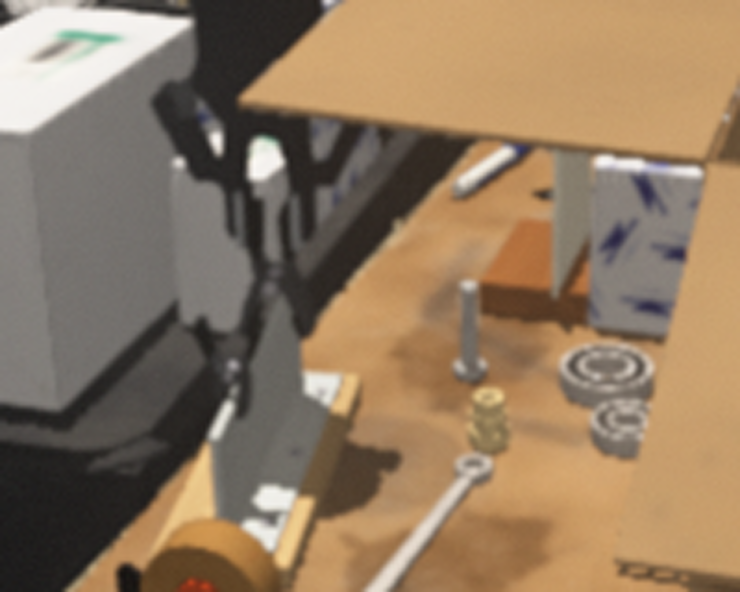

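The clip is squeezed to its stop (62 N) and centred on the rail; pivot at (270,285). Next I'll lift it.

Call:
send_rows([
  {"x": 0, "y": 0, "z": -0.6, "ax": 0, "ay": 0, "az": 0, "gripper": 1},
  {"x": 0, "y": 0, "z": -2, "ax": 0, "ay": 0, "az": 0, "gripper": 1},
  {"x": 0, "y": 0, "z": -4, "ax": 0, "ay": 0, "az": 0, "gripper": 1},
  {"x": 0, "y": 0, "z": -4, "ax": 0, "ay": 0, "az": 0, "gripper": 1},
  {"x": 0, "y": 0, "z": -2.2, "ax": 0, "ay": 0, "az": 0, "gripper": 1},
])

```text
clock: 10.83
position: [427.8, 182.7, 264.8]
ee_rot: [-0.686, 0.728, -0.001, 0.003]
contact_force: [1.3, 0.8, 0.3]
gripper_width: 25.7
grasp_force: 62.2
```

Call:
send_rows([
  {"x": 0, "y": 0, "z": 0, "ax": 0, "ay": 0, "az": 0, "gripper": 1},
  {"x": 0, "y": 0, "z": 0, "ax": 0, "ay": 0, "az": 0, "gripper": 1},
])

```text
clock: 11.0
position: [426.6, 182.4, 261.3]
ee_rot: [-0.685, 0.728, 0.0, 0.002]
contact_force: [0.4, -0.3, -1.3]
gripper_width: 25.9
grasp_force: 62.2
```

```bash
python3 -c "
from h import *
go(427,182,260,176.5)
p=arm.read_state()['position']
img,W=cloud('side'); np.save('s3.npy',W); save('s3.png',cv2.resize(img[90:270,120:320],None,fx=3.3,fy=3.3,interpolation=2))
r=W.reshape(-1,3)
c=r[(abs(r[:,0]-p[0])<50)&(abs(r[:,1]-p[1])<30)&(r[:,2]>150)&(r[:,2]<320)]
for q in range(152,320,8):
    k=c[(c[:,2]>q)&(c[:,2]<q+8)]
    if len(k): print(q,len(k),np.round(k.min(0)),np.round(k.max(0)),np.round(np.sort(k[:,0])[::max(1,len(k)//8)]))
"
```

```text
t 11.0 pos [426.6 182.4 261.3] d [ 0.04 -0.04  0.13] turn [-0.1  0.2  0. ] F [ 0.4 -0.3 -1.3] w 25.9 g 62.2 j [ 0.76  0.08 -0.32 -0.   -1.17 -0.82]
200 18 [406. 166. 202.] [450. 192. 208.] [406. 408. 410. 410. 413. 444. 446. 449. 450.]
208 37 [406. 167. 208.] [450. 189. 216.] [406. 409. 411. 414. 440. 442. 444. 447. 449. 450.]
216 34 [407. 168. 216.] [449. 194. 223.] [407. 409. 412. 414. 415. 438. 442. 445. 447.]
224 7 [409. 171. 224.] [412. 175. 232.] [409. 410. 410. 411. 412. 412. 412.]
232 9 [412. 169. 234.] [419. 176. 239.] [412. 413. 414. 415. 415. 417. 417. 419. 419.]
240 28 [415. 168. 241.] [429. 193. 247.] [415. 417. 419. 420. 421. 422. 423. 424. 427. 429.]
248 19 [415. 170. 248.] [439. 190. 256.] [415. 416. 418. 418. 419. 419. 420. 420. 421. 439.]
256 32 [414. 167. 256.] [446. 193. 264.] [414. 416. 418. 419. 419. 435. 438. 440.]
264 52 [403. 167. 264.] [451. 187. 272.] [403. 410. 415. 419. 421. 436. 440. 443. 447.]
272 78 [401. 165. 272.] [453. 191. 280.] [401. 405. 411. 417. 420. 437. 442. 446. 451.]
280 83 [401. 167. 280.] [453. 192. 288.] [401. 409. 414. 418. 421. 437. 444. 448. 453.]
288 81 [398. 167. 288.] [453. 197. 296.] [398. 405. 411. 414. 418. 440. 444. 449. 453.]
296 58 [395. 166. 296.] [455. 193. 304.] [395. 402. 407. 410. 412. 415. 444. 449. 453.]
304 98 [382. 162. 304.] [471. 194. 312.] [382. 391. 401. 409. 412. 443. 450. 455. 469.]
312 146 [378. 164. 312.] [473. 194. 320.] [378. 388. 394. 406. 412. 447. 453. 463. 473.]
```

View pics/s3.png

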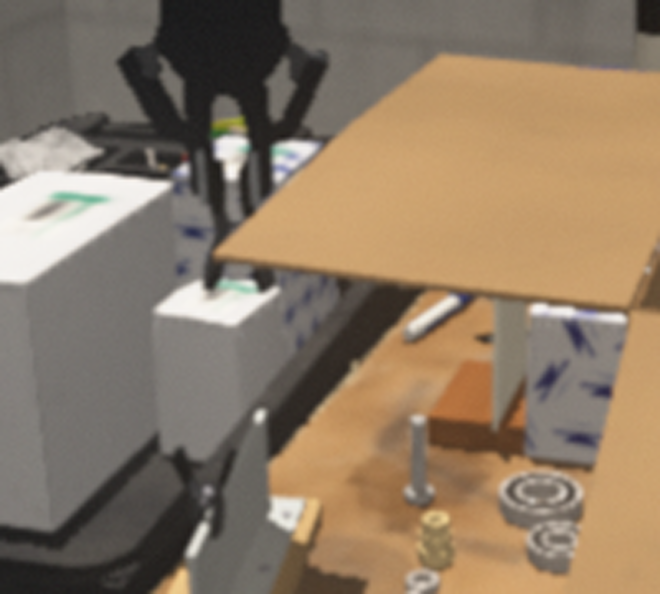

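The clip is held clear, with jaw tips near (215,290) and (265,280) at z≈202. The small clip, bolt, fitting and stand are all still in place. I'll carry it left first and then forward, keeping clear of the flap.

```bash
python3 -c "
from h import *
go(440,396,262,167.5)"
```

```text
t 11.05 pos [425.8 181.8 259.7] d [-21.47  -0.12  -0.22] turn [0. 0. 9.] F [ 0.1  0.  -1. ] w 25.6 g 62.2 j [ 0.76  0.08 -0.32 -0.   -1.17 -0.82]
```

Call:
send_rows([
  {"x": -2, "y": 0, "z": -0.1, "ax": 0, "ay": 0, "az": 0, "gripper": 1},
  {"x": -4, "y": 0, "z": -0.1, "ax": 0, "ay": 0, "az": 0, "gripper": 1},
  {"x": -4, "y": 0, "z": 0, "ax": 0, "ay": 0, "az": 0, "gripper": 1},
  {"x": -4, "y": 0, "z": 0, "ax": 0, "ay": 0, "az": 0, "gripper": 1},
  {"x": -4, "y": 0, "z": 0, "ax": 0, "ay": 0, "az": 0, "gripper": 1},
])

```text
clock: 11.47
position: [436.4, 362.6, 259.8]
ee_rot: [-0.685, 0.728, -0.0, -0.002]
contact_force: [0.4, 0.8, -0.6]
gripper_width: 25.7
grasp_force: 62.2
```

Call:
send_rows([
  {"x": -2.5, "y": 0, "z": 0, "ax": 0, "ay": 0, "az": 0, "gripper": 1},
  {"x": -1, "y": -0.1, "z": 0, "ax": 0, "ay": 0, "az": 4.5, "gripper": 1},
  {"x": 0, "y": 0, "z": 0, "ax": 0, "ay": 0, "az": 4.5, "gripper": 1},
  {"x": 0, "y": 0, "z": 0, "ax": 0, "ay": 0, "az": 0, "gripper": 1},
])

```text
clock: 11.8
position: [439.5, 396.7, 258.8]
ee_rot: [-0.626, 0.78, -0.001, -0.003]
contact_force: [0.5, 0.3, -0.4]
gripper_width: 25.8
grasp_force: 62.2
```

```bash
python3 -c "
from h import *
go(605,396,262,167.5)"
```

```text
t 11.8 pos [439.5 396.7 258.8] d [ -3.51 -16.18  -0.38] turn [ 0.1 -0.3  0. ] F [ 0.5  0.3 -0.4] w 25.8 g 62.2 j [ 1.01  0.31 -0.03 -0.   -1.23 -1.23]
```

Call:
send_rows([
  {"x": -0.4, "y": -2, "z": 0, "ax": 0, "ay": 0, "az": 0, "gripper": 1},
  {"x": -0.8, "y": -3.8, "z": 0, "ax": 0, "ay": 0, "az": 0, "gripper": 1},
  {"x": -0.8, "y": -3.8, "z": 0, "ax": 0, "ay": 0, "az": 0, "gripper": 1},
  {"x": -0.8, "y": -3.6, "z": 0, "ax": 0, "ay": 0, "az": 0, "gripper": 1},
  {"x": -0.5, "y": -2, "z": 0, "ax": 0, "ay": 0, "az": 0, "gripper": 1},
])

```text
clock: 12.22
position: [598.6, 394.3, 259.2]
ee_rot: [-0.626, 0.78, -0.0, -0.002]
contact_force: [-0.2, 1.0, -0.5]
gripper_width: 25.7
grasp_force: 62.2
```

Call:
send_rows([
  {"x": -0.2, "y": -1, "z": 0, "ax": 0, "ay": 0, "az": 0, "gripper": 1},
  {"x": 0, "y": 0, "z": 0, "ax": 0, "ay": 0, "az": 0, "gripper": 1},
  {"x": 0, "y": 0, "z": 0, "ax": 0, "ay": 0, "az": 0, "gripper": 1},
])

```text
clock: 12.47
position: [605.9, 394.7, 259.7]
ee_rot: [-0.626, 0.78, 0.0, -0.002]
contact_force: [0.4, -0.1, -0.4]
gripper_width: 25.3
grasp_force: 62.2
```

```bash
python3 -c "
from h import *
go(605,396,203,167.5)
p=arm.read_state()['position']
img,W=cloud('wrist'); np.save('w2.npy',W)
T,Wt=cloud('top'); S,Ws=cloud('side')
save('mix.png',np.hstack([cv2.resize(img,(400,300)),cv2.resize(S[100:250,200:400],(400,300))]))
u=np.array([.976,-.216]);v=np.array([.216,.976]);o=np.array([606.4,395.6])
for n,w in (('wrist',W),('top',Wt),('side',Ws)):
  r=w.reshape(-1,3);r=r[~np.isnan(r).any(1)];a=(r[:,:2]-o)@u;b=(r[:,:2]-o)@v
  for q in list(range(150,264,8)):
    m=(abs(a)<40)&(abs(b)<60)&(r[:,2]>q)&(r[:,2]<=q+8)
    if m.sum()>2: print(n,q,m.sum(),'a',np.round(np.percentile(a[m],[0,10,50,90,100]),1),'b',np.round(np.percentile(b[m],[0,50,100]),1))
"
```

```text
t 12.47 pos [605.9 394.7 259.7] d [-0.12  0.1   5.67] turn [ 0.1 -0.2  0. ] F [ 0.4 -0.1 -0.4] w 25.3 g 62.2 j [ 0.8   0.55  0.34 -0.   -1.37 -1.02]
wrist 150 11 a [-2.2 -1.4  0.4  2.3  2.3] b [-50.6 -47.4   2.7]
wrist 158 353 a [-2.4 -2.3 -0.5  1.3  2.2] b [-50.2 -23.8   9.7]
wrist 198 84 a [-23.  -22.5 -16.1  22.7  23.1] b [-12.1 -10.8   5.1]
wrist 206 153 a [-21.6 -20.9  11.8  21.4  21.8] b [-12.4 -10.6   8.4]
wrist 214 152 a [-20.1 -19.5   0.1  19.4  20.4] b [-12.3  -7.    7.1]
wrist 222 218 a [-17.9 -17.   -9.4  17.2  18.3] b [-12.4  -9.1   5.1]
wrist 230 412 a [-15.1 -12.5   0.3  12.6  15. ] b [-15.1  -8.8  13.3]
wrist 238 710 a [-11.2  -6.5   0.3   6.6  12.3] b [-15.1  -3.2  13.3]
wrist 246 142 a [-12.1 -10.   -6.9  10.3  12.5] b [-11.4 -10.1   8.2]
wrist 254 78 a [-17.3 -11.8  -7.6  11.2  12.2] b [-12.3 -11.6  -9.8]
wrist 262 364 a [-26.1 -19.2  -6.6  18.8  25.6] b [-13.2 -11.7   4. ]
top 150 10 a [-2.6 -2.6 -2.3 -1.7  1.3] b [-51.8 -26.1   0.2]
top 158 51 a [-2.4 -1.9  0.   1.9  2.4] b [-52.  -25.8   0.2]
top 198 5 a [-22.9 -22.9 -22.4 -17.6 -16.4] b [-12.5  -5.6   3. ]
top 206 16 a [-22.6 -22.2 -20.9  19.2  22.2] b [-12.6  -9.8   6.9]
top 214 13 a [-20.6 -20.2 -18.8  18.9  21. ] b [-12.6  -8.7  -1. ]
top 222 14 a [-18.5 -17.7 -16.2  16.5  17.7] b [-13.1 -10.5  -1.1]
top 230 16 a [-14.6 -14.1   2.7  13.5  16.1] b [-15.5 -12.6  -8. ]
top 238 25 a [-12.7  -9.6  -0.8   7.   10.7] b [-15.7 -12.3  -7.2]
top 246 4 a [-12.4 -11.5  -8.5   4.3   9.4] b [-11.6 -11.6 -11.3]
top 262 5 a [-23.4 -21.2 -16.  -12.7 -11.8] b [-13.8 -12.4  -8.5]
```

View pics/mix.png

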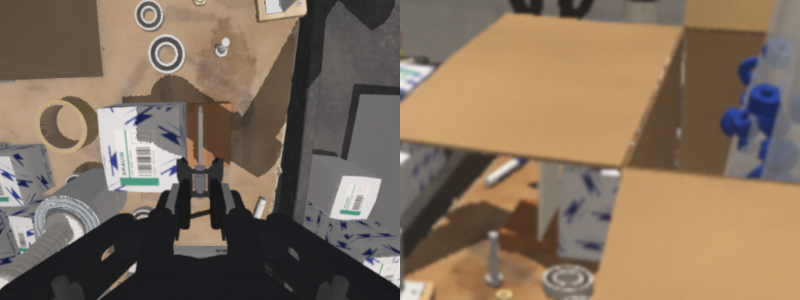

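The wrist crop shows the clip straddling the card line at about (200,180). The depth data put it within 1 mm of centre in both directions. I'll lower it 57 mm.

Call:
send_rows([
  {"x": 0, "y": 0, "z": 1, "ax": 0, "ay": 0, "az": 0, "gripper": 1},
  {"x": 0, "y": 0, "z": 1.2, "ax": 0, "ay": 0, "az": 0, "gripper": 1},
  {"x": 0, "y": 0, "z": 1.2, "ax": 0, "ay": 0, "az": 0, "gripper": 1},
  {"x": 0, "y": 0, "z": 0.6, "ax": 0, "ay": 0, "az": 0, "gripper": 1},
  {"x": 0, "y": 0, "z": 0, "ax": 0, "ay": 0, "az": 0, "gripper": 1},
])

```text
clock: 13.03
position: [604.6, 395.4, 219.6]
ee_rot: [-0.626, 0.779, 0.0, -0.002]
contact_force: [0.1, 0.2, -1.6]
gripper_width: 25.3
grasp_force: 62.2
```

Call:
send_rows([
  {"x": 0, "y": 0, "z": 0.6, "ax": 0, "ay": 0, "az": 0, "gripper": 1},
  {"x": 0, "y": 0, "z": 0.6, "ax": 0, "ay": 0, "az": 0, "gripper": 1},
  {"x": 0, "y": 0, "z": 0.5, "ax": 0, "ay": 0, "az": 0, "gripper": 1},
  {"x": 0, "y": 0, "z": 0, "ax": 0, "ay": 0, "az": 0, "gripper": 1},
  {"x": 0, "y": 0, "z": 0, "ax": 0, "ay": 0, "az": 0, "gripper": 1},
])

```text
clock: 13.45
position: [606.0, 395.7, 204.5]
ee_rot: [-0.626, 0.78, -0.0, -0.0]
contact_force: [-0.2, -0.0, -1.1]
gripper_width: 25.5
grasp_force: 62.2
```

```bash
cat > f.py <<'E'
from h import *
go(605.9,394.7,203,167.5)
img,W=cloud('wrist'); T,Wt=cloud('top'); save('w4.png',img)
u=np.array([.976,-.216]);v=np.array([.216,.976]);o=np.array([606.4,395.6])
for n,w in (('wrist',W),('top',Wt)):
  r=w.reshape(-1,3);r=r[~np.isnan(r).any(1)];a=(r[:,:2]-o)@u;b=(r[:,:2]-o)@v
  m=(abs(a)<8)&(b>-60)&(b<-18)&(abs(r[:,2]-161)<5); print(n,'card a',np.round(np.percentile(a[m],[2,50,98]),1),'b',b[m].min(),'z',np.median(r[m,2]))
  for q in list(range(132,206,8)):
    m=(abs(a)<30)&(abs(b)<17)&(r[:,2]>q)&(r[:,2]<=q+8)
    if m.sum()>2: print(n,q,m.sum(),'z',round(r[m,2].min()),'a',np.round(np.percentile(a[m],[0,10,50,90,100]),1),'b',np.round(np.percentile(b[m],[0,50,100]),1))
E
python3 f.py; python3 m.py
```

```text
t 13.45 pos [606.  395.7 204.5] d [ 0.1  -0.02  0.15] turn [ 0. -0.  0.] F [-0.2 -0.  -1.1] w 25.5 g 62.2 j [ 0.8   0.57  0.25  0.   -1.25 -1.02]
wrist card a [-2.5 -0.4  1.7] b -50.59078779583522 z 159.66290490932107
wrist 140 33 z 145 a [-22.9 -22.8 -16.4  22.6  23. ] b [-11.2  -9.8   6. ]
wrist 148 148 z 148 a [-22.5 -21.5 -14.3  21.6  22.9] b [-11.2  -9.6   8.8]
wrist 156 217 z 156 a [-20.3 -19.5  -0.4  19.8  21.5] b [-16.8 -10.    8.9]
wrist 164 223 z 164 a [-19.  -17.9  -9.9  18.1  19.3] b [-11.4  -7.2   6.8]
wrist 172 264 z 172 a [-16.1 -14.4   0.6  14.8  16.4] b [-13.8  -9.5  10.2]
wrist 180 851 z 180 a [-12.7  -6.1   0.2   6.   13.1] b [-14.1  -3.7  14. ]
wrist 188 206 z 188 a [-11.8  -9.3  -6.5   9.5  12.5] b [-11.5  -7.4  10.2]
wrist 196 72 z 196 a [-12.8 -11.8  -0.1  10.9  12.1] b [-11.4 -10.5  -8.8]
wrist 204 204 z 204 a [-25.  -17.8   6.6  17.3  24.3] b [-12.2 -10.8  -0.7]
top card a [-2.5  0.   2.5] b -51.72964308814668 z 160.7949221719452
top 140 3 z 146 a [-21.8 -17.9  -2.3  19.   24.4] b [-15.2  -6.6   6.4]
top 148 15 z 149 a [-22.2 -21.6 -19.8  18.8  21.6] b [-11.9  -9.    3.2]
top 156 15 z 157 a [-20.9 -19.6  -2.3   1.8  13.5] b [-16.6 -11.5  -0.1]
top 164 11 z 165 a [-18.7 -18.3 -17.   15.2  19.8] b [-11.8  -7.8  -0.6]
top 172 10 z 172 a [-16.1 -15.  -12.   10.   16.8] b [-12.  -11.2  -5.5]
top 180 17 z 180 a [-12.3 -10.7  -0.9   4.8  11.1] b [-14.8 -11.9  -8.8]
TCP s 506.19969199179474 t 517.3074214792856
carton 1484 [array([690.9, 357.3]), array([154.3, 105.2]), np.float64(19.4)] s range [503.9 641.9] t [459.2 577.8]
foot 727 [array([595.3, 387.6]), array([95.1, 92.5]), np.float64(76.7)] s range [451.6 542.8] t [458.7 555.1]
cardtop 58 [array([595.1, 370.5]), array([45.1, 40.6]), np.float64(62.4)] s range [486.1 526.2] t [465.4 517.2]
```

The clip is centred, with its jaw tips about 16 mm below the card's top edge. I'll lower it 3 mm more, let it settle and check.

Call:
send_rows([
  {"x": 0, "y": 0, "z": 0.15, "ax": 0, "ay": 0, "az": 0, "gripper": 1},
  {"x": 0, "y": 0, "z": 0.15, "ax": 0, "ay": 0, "az": 0, "gripper": 1},
  {"x": 0, "y": 0, "z": 0, "ax": 0, "ay": 0, "az": 0, "gripper": 1},
  {"x": 0, "y": 0, "z": 0, "ax": 0, "ay": 0, "az": 0, "gripper": 1},
  {"x": 0, "y": 0, "z": 0, "ax": 0, "ay": 0, "az": 0, "gripper": 1},
])

```text
clock: 14.02
position: [606.0, 395.7, 201.8]
ee_rot: [-0.626, 0.78, -0.0, -0.0]
contact_force: [-0.4, 0.4, -0.8]
gripper_width: 25.6
grasp_force: 62.2
```

Call:
send_rows([
  {"x": 0, "y": 0, "z": 0, "ax": 0, "ay": 0, "az": 0, "gripper": 1},
  {"x": 0, "y": 0, "z": 0, "ax": 0, "ay": 0, "az": 0, "gripper": 1},
  {"x": 0, "y": 0, "z": 0, "ax": 0, "ay": 0, "az": 0, "gripper": 1},
  {"x": 0, "y": 0, "z": 0, "ax": 0, "ay": 0, "az": 0, "gripper": 1},
  {"x": 0, "y": 0, "z": 0, "ax": 0, "ay": 0, "az": 0, "gripper": 1},
])

```text
clock: 14.43
position: [606.0, 395.8, 201.8]
ee_rot: [-0.626, 0.78, 0.0, -0.0]
contact_force: [-0.0, -0.2, 0.2]
gripper_width: 25.6
grasp_force: 62.2
```

```bash
python3 f.py | head -7; python3 -c "
from h import *
print(arm.job_done())"
```

```text
t 14.43 pos [606.  395.8 201.8] d [ 0.11 -0.01 -0.12] turn [ 0. -0.  0.] F [-0.  -0.2  0.2] w 25.6 g 62.2 j [ 0.8   0.57  0.25 -0.   -1.24 -1.02]
wrist card a [-2.4 -0.3  1.7] b -50.68015267588096 z 159.66260888975992
wrist 140 81 z 143 a [-22.8 -22.5 -15.3  22.8  23.2] b [-11.1  -9.6   9.5]
wrist 148 149 z 148 a [-22.  -21.   11.2  21.3  21.8] b [-11.1  -9.6   9. ]
wrist 156 233 z 156 a [-20.1 -19.   -0.4  19.2  20.4] b [-17.   -9.6   8.3]
wrist 164 224 z 164 a [-17.9 -16.9  -8.7  17.3  18.4] b [-11.2  -7.9   6.3]
wrist 172 389 z 172 a [-14.9 -12.6   0.3  13.1  15.5] b [-14.   -7.8  13.5]
the job is handed in; nothing more can be done
None
```

The job is handed in at about 14.4 s of the 58 s (no verdict came back): by my measurements the stand's foot is flush with the carton, and the larger clip is held squeezed open over the middle of the card, jaw tips about 18 mm below its top edge, with no sign of it touching the card.

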